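# Unlock the medicine box and hold its lid up by the key

### The job

Take the key with the larger, square head out of the wooden key block and push it fully home into the lock on the lid of the white medicine box. Turn it a full quarter turn clockwise (seen from above) while the lid is still shut, then lift the lid by the key until its front edge is about 5 cm higher, and finish holding it like that: key still gripped, still turned, the key alone carrying the lid. Leave the small round-headed key in the block and do not disturb the glass and the two small bottles.

Things in the scene. Friction and masses are not known exactly. Their poses are not given: they have to be found in the camera images.
- key_head (a point): Centre of the head of the square-headed key (60 g, loose, upright in the key block, blade down; a half turn makes no difference). Black head 28 mm wide (own y) x 9 mm thick (own x) x 36 mm high (z up), rounded, steel eyelet. Its underside, the shoulder, is 18 mm below. Grip it across the 9 mm, fingertips above the shoulder.
- key_shoulder (a point): Middle of the underside of the square head, axes as key_head. Below it: a round neck 4 mm in diameter, 10.5 mm long, then a flat steel blade 10 mm wide (y) x 4 mm thick (x) to a V-shaped, 2.8 mm thick tip 32 mm below the shoulder.
- spare_head (a point): Centre of the head of the other, smaller key: round black head 22 mm in diameter, 9 mm thick, its top 26 mm above the block (the square head's 36 mm); same blade without a neck. It stands in the block's other slot and stays there; it cannot turn in the lock.
- key_block: Fixed wooden block 50 (x) x 140 (y) x 38 mm high on a 6 mm foot board 3 mm larger all round (38 mm in all), origin at the centre of its underside. Two upright slots, long side along y, 35 mm to either side of its middle along y; the keys hang in them, shoulders resting on its top. Which key is in which slot varies.
- med_box: White sheet-steel box 170 (x, depth) x 230 (y, width) x 90 mm to the rim, screwed to the worktop; origin at the centre of its underside, +x towards the hinge at the back, -x the front.
- lock (a point): Middle of the key slot at the top of the steel lock plate (38 x 42 mm, 6 mm above the lid); moves with the lid. z out of the lid, x to the hinge, y along the front edge. Lid shut: 99.5 mm above the worktop, 47 mm in front of the box's middle. The slot, 13 mm along y x 6 mm along x, is countersunk 3 mm wide at 45 degrees all round.
- plug_mid (a point): Middle of the turning plug, 19.5 mm below the slot (own slot 12 x 5.5 mm). Sprung pins press on the blade's edges and tip and stick a little: going in takes up to 15 N; if it stops short, wiggle and push on. Home: shoulder on the plate. Only then (within 2 mm) do the pins free the plug to turn; once turned the key cannot be drawn out: pulling it up lifts the lid.
- plug (a joint): Turn of the lock's plug, rad: 0 locked (blade along the lock's y), 1.571 the stop, a quarter turn clockwise seen from above. A spring turns it back (about 0.06 N m at the stop). Until about 1 rad its cam holds the lid shut.
- lid (a joint): Angle of the lid, rad: 0 shut, growing as the front edge rises; weight at the lock about 3 N, falls shut by itself.
- lid_hinge (a point): Middle of the lid's hinge line, at the rear upper edge of the box, 90 mm above the worktop; the lid turns about the y axis here; the lock lies 132 mm in front of it and 9.5 mm above it when shut.
- lid_front (a point): Middle of the lid's front edge, 174 mm in front of the hinge line; 90 mm above the worktop when shut.
- glass: Drinking glass, 80 mm in diameter, 91 mm high, origin at its underside; leave alone.
- drops: Small brown dropper bottle, 33 mm in diameter, 102 mm high, origin at its underside; leave alone.
- tablets: Small brown bottle with a white cap, 39 mm in diameter, 63 mm high, origin at its underside; leave alone.

How it is judged:
By the outcome, as a careful person would: the job done as asked, in the order asked, and still so for the second after the job is handed in, while the arm keeps its last pose, push and grip.
It also fails if it takes over 54 s, if anything falls off the work surface, if the arm or the gripper's body presses on something with over 40 N, if the wrist force passes 120 N, or if a joint passes its speed limit or range.

### The arm

A 6-joint arm with a two-finger parallel gripper is mounted at the origin on a cart in front of the work surface, level with it; the furniture and walls round the work are solid. World frame = base frame: x ahead of the robot, y to its left, z up, the work surface at z = 0. Lengths are in m, angles in rad, forces in N, time in s.
With the tool pointing down it reaches from about 0.25 to 0.775 m from the base axis. Payload 8.9 kg.
Tool frame: the origin (TCP) lies on the centre line of the jaws, within the pads' length; the fingertips stand 17 mm ahead of it and the grasp point (between the pads) lies 2 mm behind it; z points along the fingers, x is the direction in which the jaws open and shut, and the axes are right-handed (so a half turn about z gives the same grasp; the last joint's range is limited). The gripper opens to 85 mm and grips with 20 to 120 N. Pads are 22 mm wide; open, the fingers measure 114 mm over their backs; the gripper's body (76 mm by 85 mm) begins 54 mm behind the grasp point. The pads swing forward as they close: fully open they stand 13 mm farther back than shut.
Start: joints at [1.195, 0.291, -0.153, 1.127, 0, 1.431], TCP at [0.123, 0.51, 0.248] pointing down, gripper open.
Joint ranges: [-2.52, 2.52], [-0.91, 1.74], [-1.3, 1.37], [-1.96, 2.02], [-1.52, 1.47], [-3.14, 3.14]. Speed limits (rad/s): [2.22, 2.22, 2.79, 3.14, 3.14, 3.14].

### API

Orientations are given as a rotation vector (axis times angle).
In Python, from bench import arm gives the robot as it stands. The module is installed in compiled form; this text tells all that it offers.
- The arm moves only by the tool carry_out, never from a script. Its argument "moves" is a list of rows, each a list of 5 numbers: the opening, from -1 (shut) to 1 (fully open), so that 0 is half open, then the shift along the world's x, y, z in units of 25 mm (1.0 is 25 mm), then the turn about the world's z in units of 8 degrees (1.0 is 8 degrees). In form: [[gripper, x, y, z, turn], ...]. A call has 1 to 5 rows; each row is the pose to reach, as a shift and turn from the pose commanded when the call began; what a row does not reach only later rows make up. A row lasts 1/8 s, in which the tool goes at most 62.5 mm and 10.7 degrees, less where a joint would pass 70% of its speed; a pose out of reach is approached as far as the arm can. A call with a gripper value outside its range is refused whole. The fingers move at their own pace and stop on an object; "grip_force" is the grip in N (left out, the last holds). Time passes only in rows, so rows that repeat a pose let the fingers close. It gives the time, the measured TCP pose, the force and the opening at its end, in the units of the state.
- arm.observe(): the state, without advancing time (a new reading comes with each control period).
- arm.grab_frame(name): name is "side" or "top" or "wrist"; returns a dict with "pixels" (420x560x3 uint8, red, green, blue), "fx", "fy", "cx", "cy" (pixels), "position" and "orientation" of the camera in the world. Camera axes: x right, y down, z forward; pixel columns grow to the right and rows downward; lengths in m; the calibration is good to about 2 mm. A picture is of the moment at which its call begins. There is no depth.
- arm.close_job(): hands the job in, once; it reports no verdict.
The state is a dict: "t": time; "joint_pos": joint angles; "dq": joint speeds; "joint_efforts": joint torques, N m; "eef_pos": TCP position; "tcp_rot": TCP orientation; "ft_force": force on the tool from outside, world axes, zero at the start; "ft_torque": the same for the moment, N m; "width": opening from 0.0 (shut) to 1.0 (fully open).
Only numpy, scipy, OpenCV 4.12 (cv2) and the standard library are available. Lean on these libraries where they do the work, as an engineer would, in place of code of your own. Each camera call takes 0.05 s, during which the arm holds its last target.

## Working session

There is one attempt and no reset: what is moved stays moved. The work goes in short steps, Python scripts to look and compute and a tool call to move; the robot and the scene stay as the last step left them, time stands still between calls to the robot, and variables do not carry over. Pictures are saved under pics/ and viewed, and the job is handed in when it is done.

Besides the shell and the picture viewer there is one more tool, called after "Call:" by a JSON object that holds its "api" and its "payload", one argument or row to a line. carry_out: Moves the arm, as the interface text tells. Its arguments: {"type":"object","properties":{"moves":{"type":"array","items":{"type":"array","items":{"type":"number"}}},"grip_force":{"type":"number"}},"required":["moves"]}

```bash
mkdir -p pics; cat > h.py <<'E'
from bench import arm
import numpy as np, cv2
from scipy.spatial.transform import Rotation as R
def cam(n,save=None):
    f=arm.grab_frame(n)
    if save: cv2.imwrite('pics/'+save,cv2.cvtColor(f['pixels'],cv2.COLOR_RGB2BGR))
    return f
def rot(f):
    o=np.array(f['orientation'],float)
    return o if o.shape==(3,3) else (R.from_rotvec(o).as_matrix() if o.size==3 else R.from_quat(o).as_matrix())
def ray(f,u,v):
    d=rot(f)@np.array([(u-f['cx'])/f['fx'],(v-f['cy'])/f['fy'],1]); return np.array(f['position']),d
def atz(f,u,v,z):
    p,d=ray(f,u,v); return p+d*(z-p[2])/d[2]
def proj(f,P):
    c=rot(f).T@(np.array(P)-np.array(f['position'])); return np.array([f['fx']*c[0]/c[2]+f['cx'],f['fy']*c[1]/c[2]+f['cy']])
def crop(f,u0,v0,u1,v1,s,name):
    im=cv2.cvtColor(f['pixels'],cv2.COLOR_RGB2BGR)[v0:v1,u0:u1]
    cv2.imwrite('pics/'+name,cv2.resize(im,None,fx=s,fy=s,interpolation=cv2.INTER_CUBIC))
E
python3 - <<'E'
from h import *
print(arm.observe())
import pickle
for n in ['side','top','wrist']:
    f=cam(n,n+'0.png'); print(n,f['fx'],f['cx'],f['cy'],f['position'],f['orientation']); pickle.dump(f,open(n+'0.pkl','wb'))
E
```

```text
{'t': 0.0, 'joint_pos': array([ 1.19473451e+00,  2.91257123e-01, -1.54123462e-01,  1.12663904e+00,
        2.31172262e-05,  1.43150040e+00]), 'dq': array([ 2.98698185e-04, -9.95014388e-04, -3.42220856e-04, -4.21328598e-04,
        5.47814886e-05,  7.06904862e-04]), 'joint_efforts': array([ 2.08810616e-04, -5.37143826e+01,  3.31373942e+01,  1.58221135e-02,
       -3.36356607e-04,  6.46222574e-06]), 'eef_pos': array([0.12298749, 0.50999243, 0.24774536]), 'tcp_rot': array([ 2.46779175e+00,  1.94315743e+00, -1.67810354e-03]), 'ft_force': array([-0.18032568,  0.42832477, -0.18917513]), 'ft_torque': array([-0.01449624, -0.01476619,  0.02596907]), 'width': 0.9984266159304727}
side 380.09296512785596 275.88219515175535 217.7803382381196 [ 0.25027282 -0.76015742  0.53202442] [-2.04959878  0.45393074 -0.2263534 ]
top 441.8886121394353 283.69091536655225 211.49200799721686 [ 0.46239069 -0.04336358  1.1591822 ] [-2.17872806  2.16899181 -0.05295556]
wrist 371.5655015705462 278.01633746633075 208.75272111306387 [0.0473981  0.52743151 0.37362629] [2.26638966 1.78546    0.27725285]
```

View pics/side0.png

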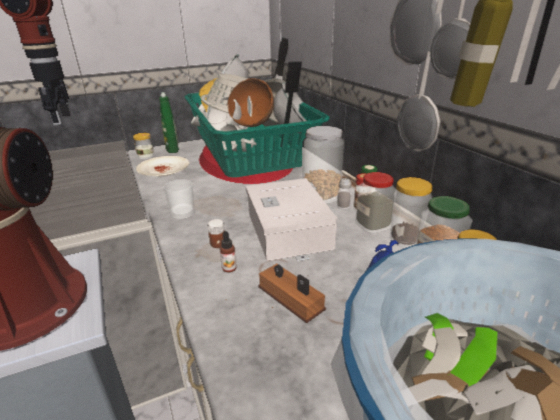

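View pics/top0.png

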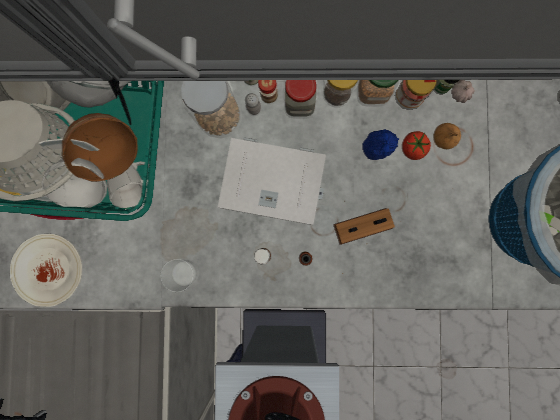

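View pics/wrist0.png

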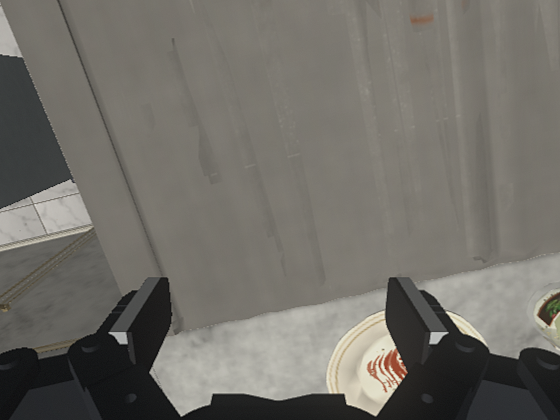

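```bash
python3 - <<'E'
from h import *
import pickle
f=pickle.load(open('top0.pkl','rb')); crop(f,325,195,405,255,10,'tb.png'); crop(f,210,130,335,224,6,'tl.png')
f=pickle.load(open('side0.pkl','rb')); crop(f,250,255,335,320,9,'sb.png'); crop(f,240,175,340,250,8,'sl.png')
E
```

```text
(no output)
```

View pics/tb.png

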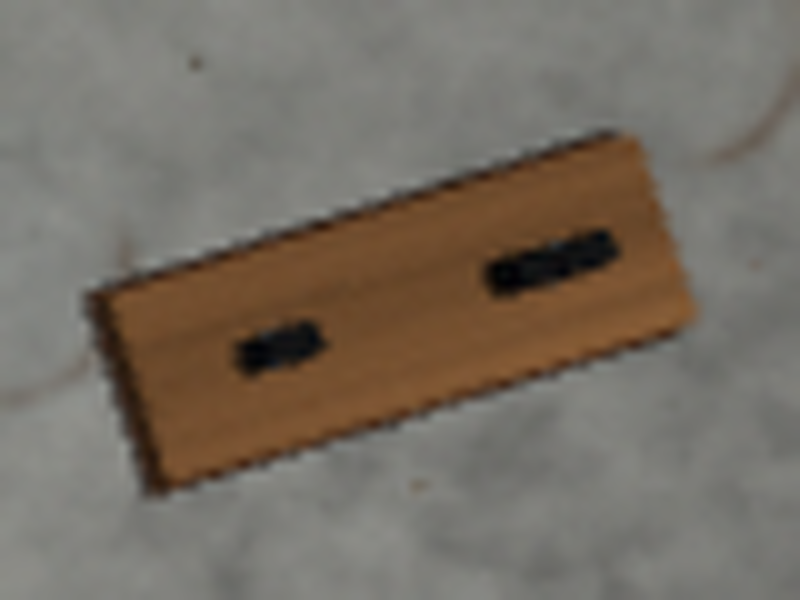

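View pics/tl.png

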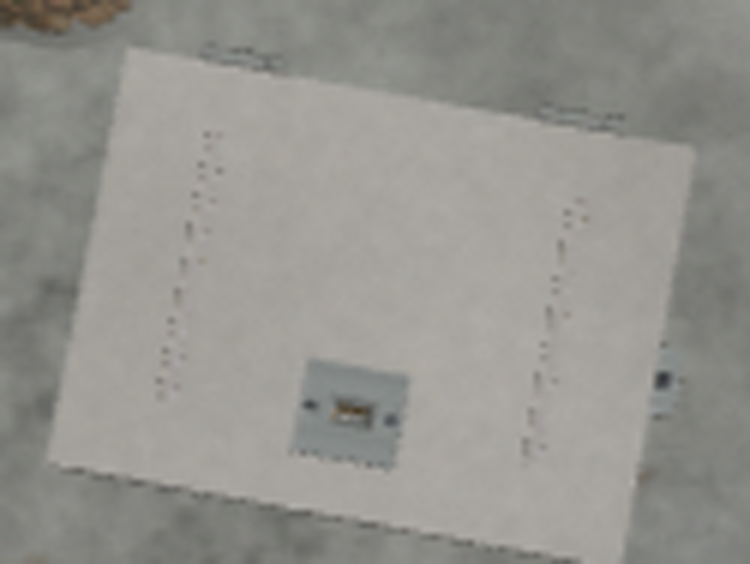

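View pics/sb.png

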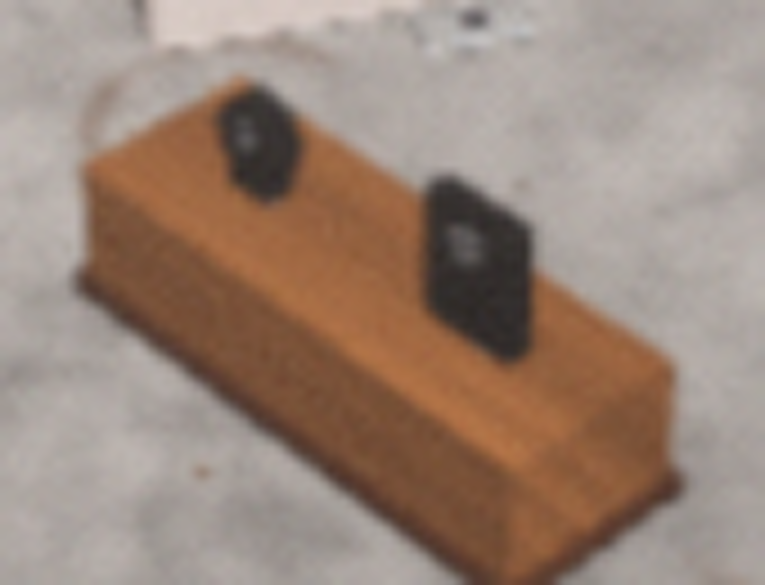

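View pics/sl.png

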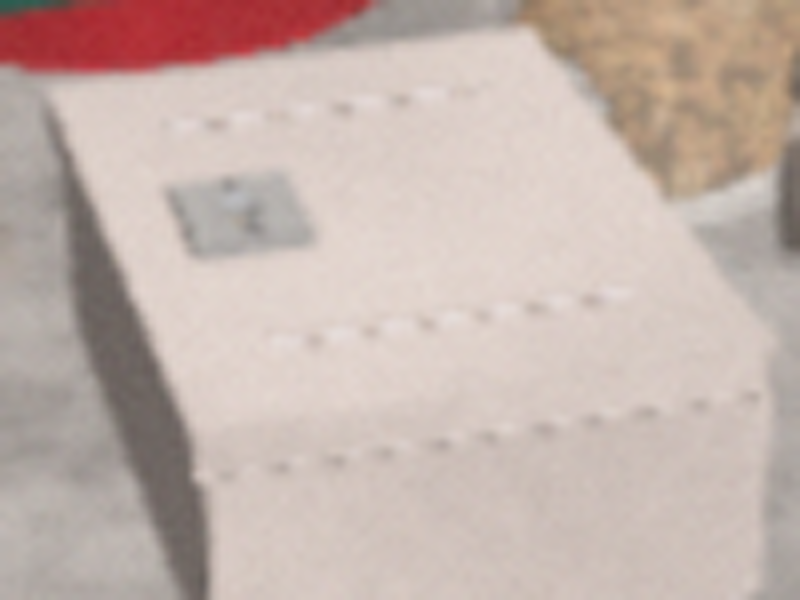

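```bash
python3 - <<'E'
from h import *
import pickle
f=pickle.load(open('top0.pkl','rb'))
def g(o,s,p,z): return atz(f,o[0]+(p[0]+.5)/s-.5,o[1]+(p[1]+.5)/s-.5,z)
B=np.array([g((325,195),10,p,.038) for p in [(110,290),(635,135),(692,320),(165,490)]]); print(B, B.mean(0))
print('lens',[np.linalg.norm(B[i]-B[(i+1)%4]) for i in range(4)])
d=(B[0]+B[3]-B[1]-B[2]); print('block yaw of y axis',np.degrees(np.arctan2(-d[0],d[1])))
yd=d[:2]/np.linalg.norm(d[:2]); c=B.mean(0)[:2]
print('slots',c-yd*.035,c+yd*.035)
print('key top',g((325,195),10,(551,262),.074),'spare',g((325,195),10,(282,348),.064))
L=np.array([g((210,130),6,p,.0935) for p in [(128,47),(693,148),(50,462)]]); print(L,[np.linalg.norm(L[0]-L[1]),np.linalg.norm(L[0]-L[2])])
d=L[0]-L[1]; print('box yaw',np.degrees(np.arctan2(-d[0],d[1])));d=L[0]-L[2]; print('box yaw',np.degrees(np.arctan2(d[1],d[0])))
P=np.array([g((210,130),6,p,.0995) for p in [(308,360),(410,376),(392,468),(292,452)]]);print(P.mean(0),[np.linalg.norm(P[i]-P[(i+1)%4]) for i in range(4)])
d=P[0]+P[3]-P[1]-P[2];print('plate yaw',np.degrees(np.arctan2(-d[0],d[1])))
l=g((210,130),6,(352,411),.0995);print('slot',l)
# side camera check
s=pickle.load(open('side0.pkl','rb'))
for P,o,k in [(np.r_[c-yd*.035,.074],(250,255),9),(np.r_[c,.038],(250,255),9),(l,(240,175),8)]:
    print('side px',proj(s,P),'crop',(proj(s,P)-o+.5)*k)
# side lock
print(atz(s,240+(238.5)/8-.5,175+(205)/8-.5,.0995))
print(R.from_rotvec(arm.observe()['tcp_rot']).as_matrix())
E
```

```text
[[ 0.51262986 -0.14899067  0.038     ]
 [ 0.55247246 -0.28173301  0.038     ]
 [ 0.50568104 -0.29550591  0.038     ]
 [ 0.46218057 -0.16268216  0.038     ]] [ 0.50824098 -0.22222794  0.038     ]
lens [np.float64(0.13859278770492217), np.float64(0.04877632623614102), np.float64(0.13976565418370407), np.float64(0.052274157939723113)]
block yaw of y axis 17.42351380485009
slots [ 0.51872112 -0.25562205] [ 0.49776085 -0.18883382]
key top [ 0.51833373 -0.25327028  0.074     ] spare [ 0.49731431 -0.18886935  0.064     ]
[[ 0.7206117   0.11180872  0.0935    ]
 [ 0.67895177 -0.11884927  0.0935    ]
 [ 0.55015439  0.14111257  0.0935    ]] [np.float64(0.23438996527168734), np.float64(0.17295782415183808)]
box yaw -10.238013384551882
box yaw -9.754548007651666
[0.56945654 0.01915574 0.0995    ] [np.float64(0.041630813295382624), np.float64(0.03779744342323404), np.float64(0.040740075495851714), np.float64(0.0377027888507765)]
plate yaw -8.855494952942546
slot [0.57064606 0.01855215 0.0995    ]
side px [302.92242035 277.09878468] crop [480.80178313 203.38906212]
side px [290.39507317 283.24191554] crop [368.05565855 258.67723985]
side px [270.33142793 200.48845367] crop [246.65142346 207.9076294 ]
[0.56916355 0.02152777 0.0995    ]
[[ 2.34597742e-01  9.72092462e-01 -3.79399738e-04]
 [ 9.72092048e-01 -2.34597998e-01 -9.11228593e-04]
 [-9.74804866e-04 -1.55039298e-04 -9.99999513e-01]]
```

Call:
{"api": "carry_out", "payload": {
  "moves": [
    [0.0,1.05,-2.04,0,1],
    [0.0,2.1,-4.08,0,2],
    [0.0,3.15,-6.12,0,3],
    [0.0,4.2,-8.16,0,4],
    [0.0,5.25,-10.2,0,5]
  ]
}}

```text
t: 0.78
eef_pos: [0.2531, 0.2579, 0.2483]
tcp_rot: [1.663, 2.665, 0.001]
ft_force: [1.0, -0.3, -0.3]
width: 0.502
```

Call:
{"api": "carry_out", "payload": {
  "moves": [
    [0.0,1.05,-2.04,0,1],
    [0.0,2.1,-4.08,0,2],
    [0.0,3.15,-6.12,0,3],
    [0.0,4.2,-8.16,0,4],
    [0.0,5.25,-10.2,0,5]
  ]
}}

```text
t: 1.4
eef_pos: [0.3709, 0.0317, 0.2485]
tcp_rot: [0.694, 3.064, 0.0]
ft_force: [1.3, 1.5, 0.2]
width: 0.503
```

Call:
{"api": "carry_out", "payload": {
  "moves": [
    [0.0,1.05,-2.04,0,1],
    [0.0,2.1,-4.08,0,2],
    [0.0,3.15,-6.12,0,3],
    [0.0,4.2,-8.16,0,4],
    [0.0,5.25,-10.2,0,5.1]
  ]
}}

```text
t: 2.02
eef_pos: [0.5022, -0.2235, 0.2482]
tcp_rot: [0.418, -3.114, -0.0]
ft_force: [0.9, -0.4, 0.3]
width: 0.499
```

Call:
{"api": "carry_out", "payload": {
  "moves": [
    [0.0,0,0,0,0]
  ]
}}

```text
t: 2.15
eef_pos: [0.5027, -0.2249, 0.2472]
tcp_rot: [0.409, -3.114, 0.0]
ft_force: [-0.1, 0.4, 0.0]
width: 0.5
```

```bash
cat >> h.py <<'E'
def pose():
    o=arm.observe(); M=R.from_rotvec(o['tcp_rot']).as_matrix(); y=np.degrees(np.arctan2(M[1,0],M[0,0]))
    print('t %.2f'%o['t'],'p',np.round(o['eef_pos'],4),'yaw %.2f'%y,'w %.3f'%o['width'],'F',np.round(o['ft_force'],1),'T',np.round(o['ft_torque'],2),'q',np.round(o['joint_pos'],2)); return o,y
E
python3 - <<'E'
from h import *
import pickle
pose(); f=cam('wrist','w1.png'); pickle.dump(f,open('w1.pkl','wb')); print(f['position'])
E
```

```text
t 2.15 p [ 0.5027 -0.2249  0.2472] yaw -165.04 w 0.500 F [-0.1  0.4  0. ] T [ 0.03  0.01 -0.04] q [-0.55  0.34 -0.09  1.15 -0.   -2.39]
[ 0.52285675 -0.30112098  0.37304639]
```

View pics/w1.png

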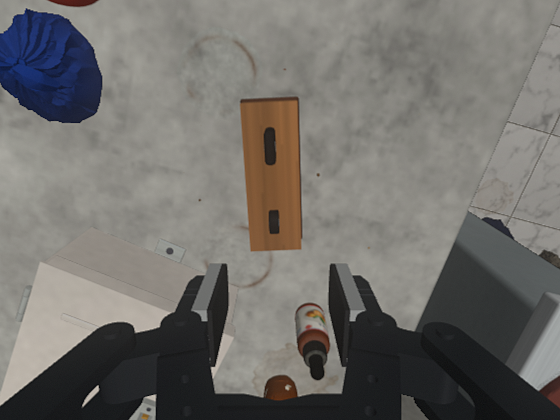

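```bash
python3 - <<'E'
from h import *
import pickle
f=pickle.load(open('w1.pkl','rb')); crop(f,230,85,315,260,4,'w1b.png')
E
```

```text
(no output)
```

View pics/w1b.png

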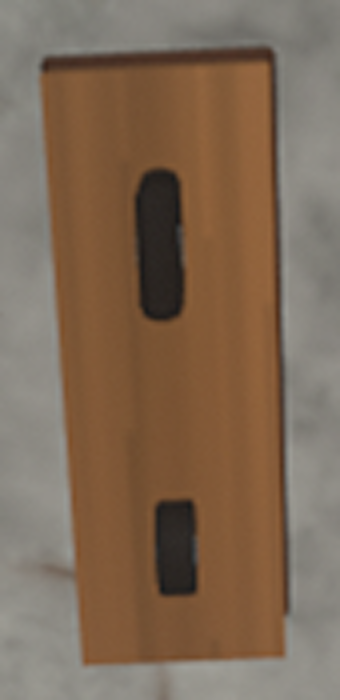

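```bash
python3 - <<'E'
from h import *
import pickle
f=pickle.load(open('w1.pkl','rb'))
g=lambda p,z: atz(f,230+(p[0]+.5)/4-.5,85+(p[1]+.5)/4-.5,z)
B=np.array([g(p,.038) for p in [(42,72),(273,62),(285,656),(83,662)]]);print(B,[np.linalg.norm(B[i]-B[(i+1)%4]) for i in range(4)])
d=B[2]+B[3]-B[0]-B[1]; print(np.degrees(np.arctan2(-d[0],d[1])),B.mean(0)); yd=d[:2]/np.linalg.norm(d[:2]); print('slot',B.mean(0)[:2]-.035*yd,B.mean(0)[:2]+.035*yd)
for q in [(157,170),(161,320),(159,245)]: print('head',g(q,.074))
print('spare',g((176,547),.064))
E
```

```text
[[ 0.55190548 -0.28264628  0.038     ]
 [ 0.50408279 -0.29759529  0.038     ]
 [ 0.46293157 -0.16394215  0.038     ]
 [ 0.51036949 -0.14959698  0.038     ]] [np.float64(0.050104713892388235), np.float64(0.1398448538502722), np.float64(0.0495594577885162), np.float64(0.1393820507399024)]
17.2252922246975 [ 0.50732233 -0.22344518  0.038     ]
slot [ 0.51768687 -0.25687535] [ 0.49695779 -0.19001501]
head [ 0.52260674 -0.27237275  0.074     ]
head [ 0.51429859 -0.24359983  0.074     ]
head [ 0.51851616 -0.25820621  0.074     ]
spare [ 0.49804783 -0.19350285  0.064     ]
```

Call:
{"api": "carry_out", "payload": {
  "moves": [
    [0.0,0.61,-1.24,0,0.29],
    [0.0,0.61,-1.24,-2,0.29],
    [0.0,0.61,-1.24,-4,0.29],
    [0.0,0.61,-1.24,-5.5,0.29],
    [0.0,0.61,-1.24,-5.5,0.29]
  ]
}}

```text
t: 2.82
eef_pos: [0.5147, -0.2504, 0.1088]
tcp_rot: [0.473, -3.101, -0.006]
ft_force: [-0.9, -0.2, 0.2]
width: 0.501
```

```bash
python3 - <<'E'
from h import *
import pickle
pose(); f=cam('wrist','w2.png'); pickle.dump(f,open('w2.pkl','wb')); crop(f,200,150,360,270,5,'w2b.png')
s=cam('side'); crop(s,240,200,350,320,5,'s2.png')
E
```

```text
t 2.83 p [ 0.5147 -0.2504  0.1088] yaw -162.66 w 0.501 F [-0.9 -0.2  0.2] T [ 0.04 -0.03 -0.03] q [-0.58  0.5  -0.23  0.85  0.   -2.45]
```

View pics/w2.png

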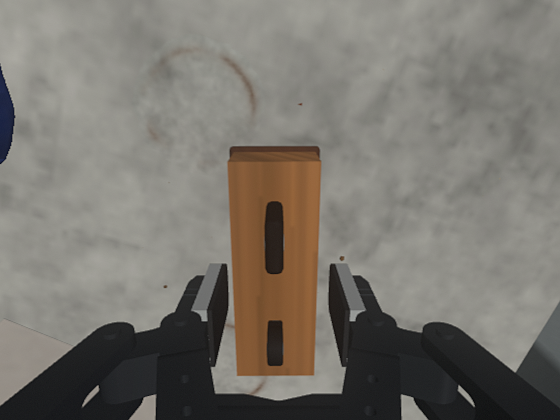

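View pics/s2.png

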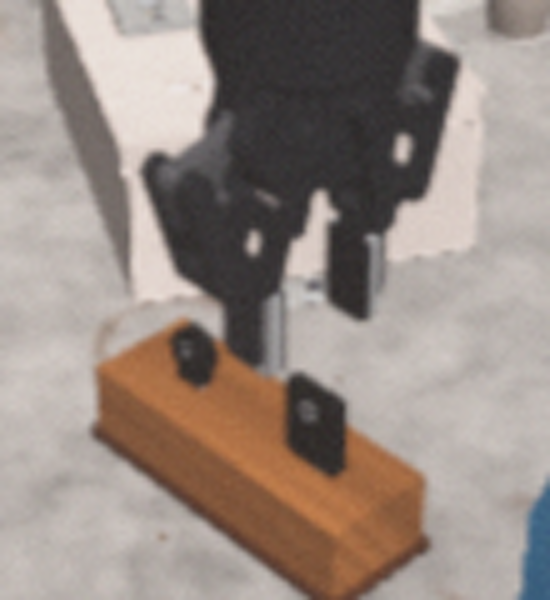

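Call:
{"api": "carry_out", "payload": {
  "moves": [
    [0.0,0,0,0,0]
  ]
}}

```text
t: 3.05
eef_pos: [0.5181, -0.2531, 0.113]
tcp_rot: [-0.473, 3.103, -0.003]
ft_force: [0.6, -0.1, -0.5]
width: 0.497
```

```bash
python3 - <<'E'
from h import *
import pickle
pose(); f=cam('wrist','w3.png'); pickle.dump(f,open('w3.pkl','wb')); crop(f,220,140,330,300,5,'w3b.png')
print(f['position'])
E
```

```text
t 3.05 p [ 0.5181 -0.2531  0.113 ] yaw -162.66 w 0.497 F [ 0.6 -0.1 -0.5] T [ 0.03 -0.   -0.03] q [-0.58  0.49 -0.22  0.85  0.   -2.45]
[ 0.54099151 -0.32818797  0.23899899]
```

View pics/w3b.png

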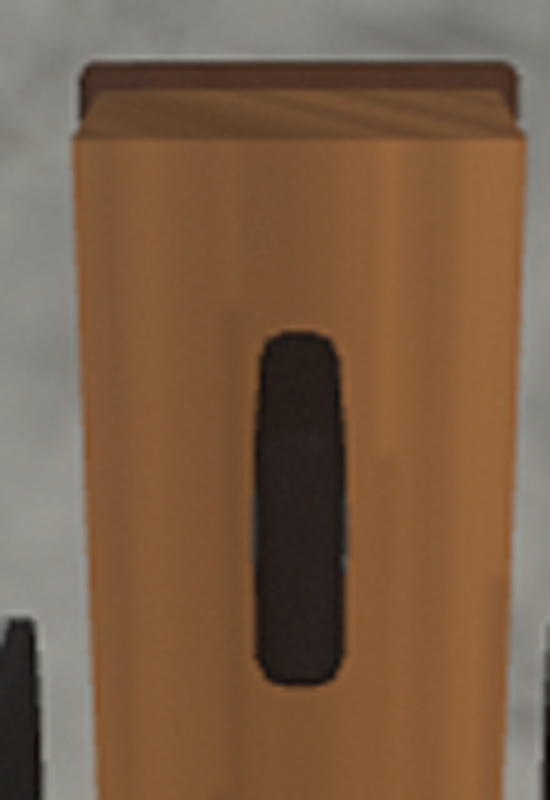

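```bash
python3 - <<'E'
from h import *
import pickle
f=pickle.load(open('w3.pkl','rb'))
g=lambda p,z: atz(f,220+(p[0]+.5)/5-.5,140+(p[1]+.5)/5-.5,z)
a,b,c=g((300,437),.074),g((299,686),.074),g((300,560),.074)
print(a,b,c,np.linalg.norm(a-b), 'bottom end',g((300,332),.038))
l,r=g((76,138),.038),g((524,138),.038); print('end mid',(l+r)/2,np.linalg.norm(l-r))
M=R.from_rotvec(arm.observe()['tcp_rot']).as_matrix()
print('key in tool', M.T@(c-arm.observe()['eef_pos']))
E
```

```text
[ 0.5223568  -0.26977206  0.074     ] [ 0.5145873  -0.24470958  0.074     ] [ 0.51855885 -0.25768213  0.074     ] 0.026239151093529426 bottom end [ 0.5220874  -0.26911163  0.038     ]
end mid [ 0.52876328 -0.2903386   0.038     ] 0.04910230593148452
key in tool [ 0.00089428 -0.00445056  0.03882411]
```

Call:
{"api": "carry_out", "payload": {
  "moves": [
    [0.0,0,-0.15,-1.0,0],
    [0.0,0,-0.15,-2.0,0],
    [0.0,0,-0.15,-2.0,0],
    [0.0,0,-0.15,-2.0,0]
  ]
}}

```text
t: 3.6
eef_pos: [0.5177, -0.2569, 0.0623]
tcp_rot: [-0.473, 3.104, -0.002]
ft_force: [-0.5, -0.6, 0.3]
width: 0.501
```

```bash
python3 - <<'E'
from h import *
import pickle
pose(); f=cam('wrist','w4.png')
s=cam('side'); crop(s,240,200,350,320,5,'s4.png');pose();
E
```

```text
t 3.60 p [ 0.5177 -0.2569  0.0623] yaw -162.67 w 0.501 F [-0.5 -0.6  0.3] T [-0.06  0.    0.01] q [-0.59  0.55 -0.27  0.74  0.   -2.46]
t 3.70 p [ 0.5178 -0.257   0.0624] yaw -162.66 w 0.499 F [-0.1  0.6 -0.4] T [-0.04 -0.04  0.04] q [-0.59  0.55 -0.27  0.74  0.   -2.46]
```

View pics/w4.png

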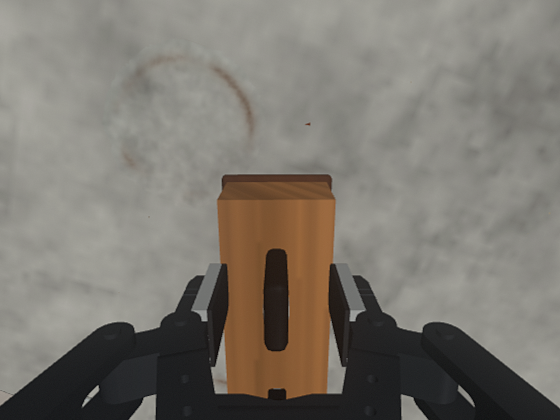

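View pics/s4.png

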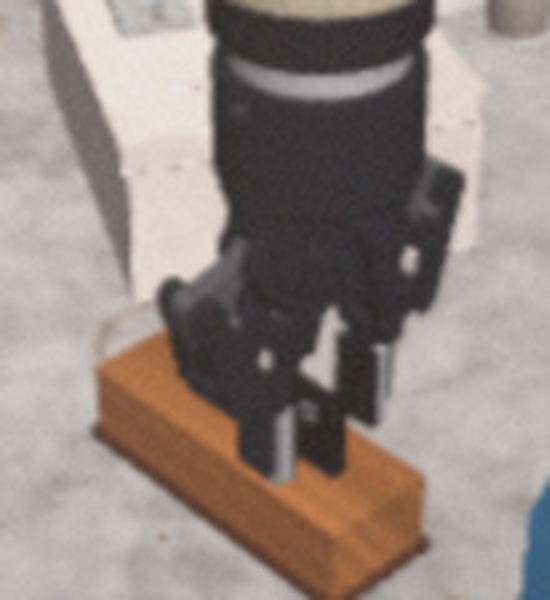

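Call:
{"api": "carry_out", "payload": {
  "grip_force": 50,
  "moves": [
    [-1,0,0,0,0],
    [-1,0,0,0,0],
    [-1,0,0,0,0],
    [-1,0,0,0,0]
  ]
}}

```text
t: 4.2
eef_pos: [0.5174, -0.2565, 0.0614]
tcp_rot: [-0.474, 3.105, -0.001]
ft_force: [0.3, 1.2, 6.1]
width: 0.094
```

```bash
python3 - <<'E'
from h import *
pose(); f=cam('wrist','w5.png')
E
```

```text
t 4.20 p [ 0.5174 -0.2565  0.0614] yaw -162.66 w 0.094 F [0.3 1.2 6.1] T [ 0.31 -0.14  0.01] q [-0.59  0.55 -0.28  0.74  0.   -2.46]
```

View pics/w5.png

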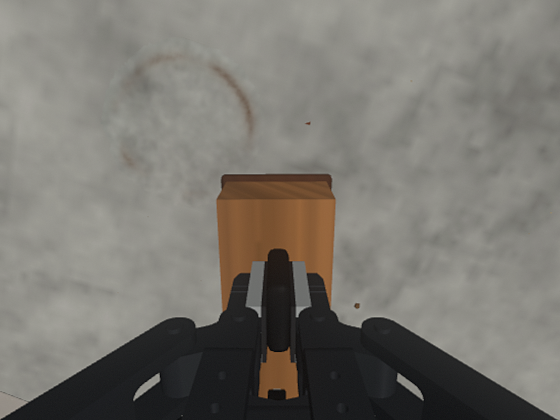

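Call:
{"api": "carry_out", "payload": {
  "moves": [
    [-1,0,0,0.6,0],
    [-1,0,0,1.4,0],
    [-1,0,0,3,0],
    [-1,0,0,5,0],
    [-1,0,0,5.6,0]
  ]
}}

```text
t: 4.88
eef_pos: [0.5179, -0.2572, 0.2043]
tcp_rot: [-0.473, 3.103, -0.005]
ft_force: [0.2, -0.0, -1.2]
width: 0.098
```

```bash
python3 - <<'E'
from h import *
pose(); f=cam('wrist'); crop(f,190,220,370,420,4,'w6.png'); s=cam('side'); crop(s,240,140,340,310,5,'s6.png')
E
```

```text
t 4.88 p [ 0.5179 -0.2572  0.2043] yaw -162.66 w 0.098 F [ 0.2 -0.  -1.2] T [-0.03 -0.02  0.01] q [-0.59  0.41 -0.09  1.06 -0.   -2.46]
```

View pics/w6.png

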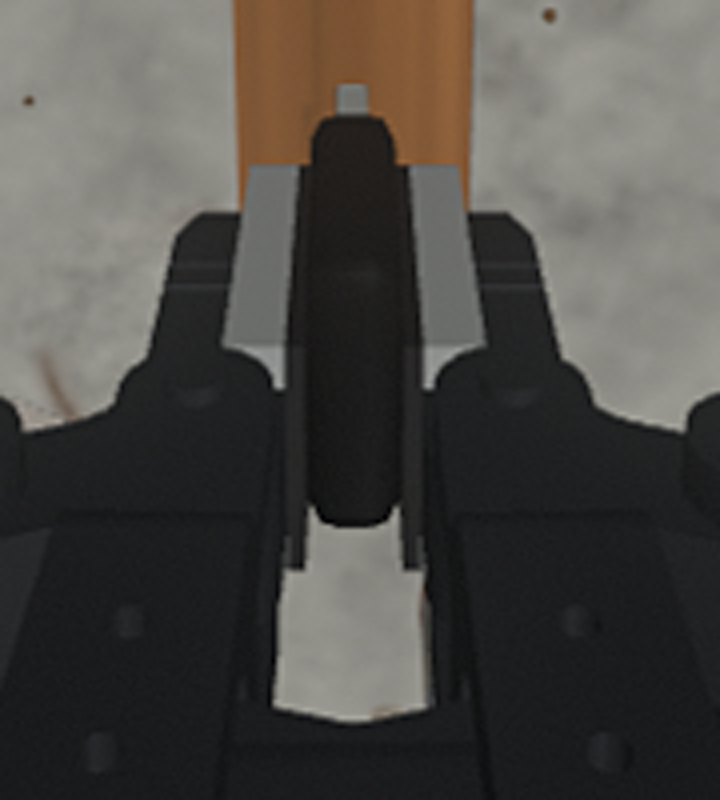

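View pics/s6.png

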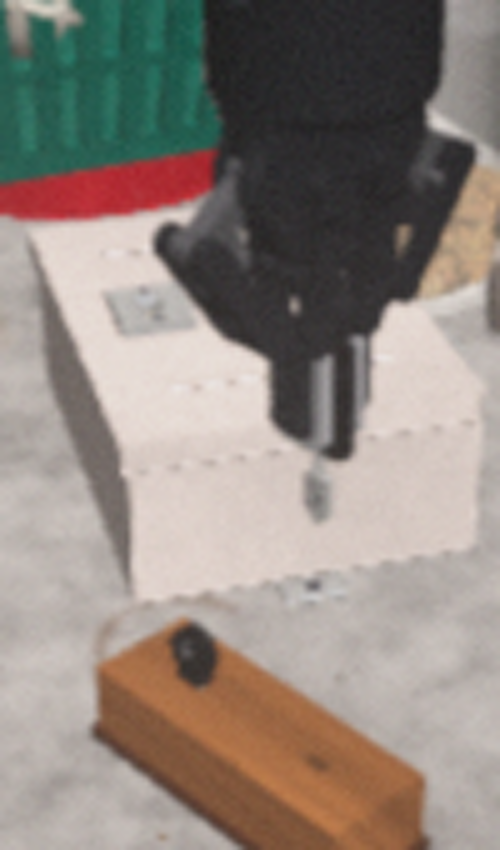

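Call:
{"api": "carry_out", "payload": {
  "moves": [
    [-1,0.35,1.85,0,-0.7],
    [-1,0.7,3.7,0,-1.4],
    [-1,1.05,5.55,0,-2.1],
    [-1,1.4,7.4,0,-2.8],
    [-1,1.76,9.24,0,-3.4]
  ]
}}

```text
t: 5.6
eef_pos: [0.56, -0.0239, 0.199]
tcp_rot: [-0.275, -3.126, -0.0]
ft_force: [0.5, 0.0, -0.8]
width: 0.096
```

Call:
{"api": "carry_out", "payload": {
  "moves": [
    [-1,0,0,0,0],
    [-1,0,0,0,0],
    [-1,0,0,0,0]
  ]
}}

```text
t: 5.98
eef_pos: [0.5605, -0.0264, 0.2002]
tcp_rot: [-0.271, -3.129, 0.0]
ft_force: [-0.9, 0.2, 0.2]
width: 0.097
```

```bash
python3 - <<'E'
from h import *
import pickle
pose(); f=cam('wrist','w7.png'); pickle.dump(f,open('w7.pkl','wb'))
s=cam('side','s7.png');pickle.dump(s,open('s7.pkl','wb'))
E
```

```text
t 5.97 p [ 0.5605 -0.0264  0.2002] yaw 170.09 w 0.097 F [-0.9  0.2  0.2] T [-0.03 -0.02 -0.01] q [-0.18  0.39 -0.14  1.04 -0.   -1.57]
```

View pics/w7.png

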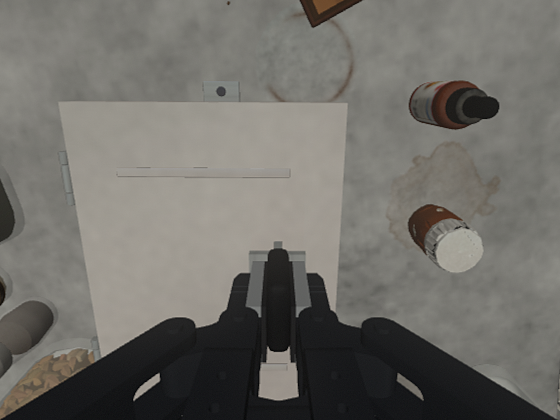

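Call:
{"api": "carry_out", "payload": {
  "moves": [
    [-1,0.35,2.1,0,0],
    [-1,0.7,4.2,0,0],
    [-1,0.7,4.2,0,0],
    [-1,0.7,4.2,0,0],
    [-1,0.7,4.2,0,0]
  ]
}}

```text
t: 6.7
eef_pos: [0.5784, 0.0783, 0.2009]
tcp_rot: [-0.272, -3.13, 0.0]
ft_force: [0.6, -0.4, -0.8]
width: 0.098
```

```bash
python3 - <<'E'
from h import *
import pickle
pose(); f=cam('wrist','w8.png'); pickle.dump(f,open('w8.pkl','wb')); crop(f,220,110,340,270,5,'w8b.png')
E
```

```text
t 6.70 p [0.5784 0.0783 0.2009] yaw 170.05 w 0.098 F [ 0.6 -0.4 -0.8] T [ 0.01 -0.05 -0.01] q [ 0.01  0.43 -0.07  1.07 -0.   -1.39]
```

View pics/w8.png

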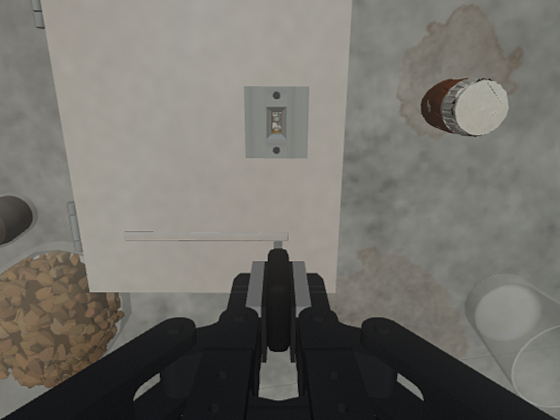

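View pics/w8b.png

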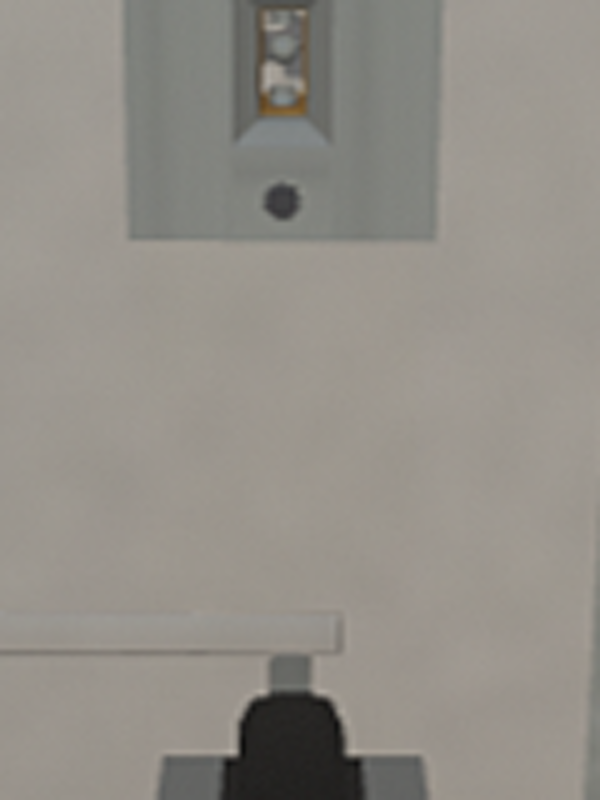

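```bash
python3 - <<'E'
from h import *
import pickle
f=pickle.load(open('w8.pkl','rb')); crop(f,230,70,330,170,7,'w8c.png')
E
```

```text
(no output)
```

View pics/w8c.png

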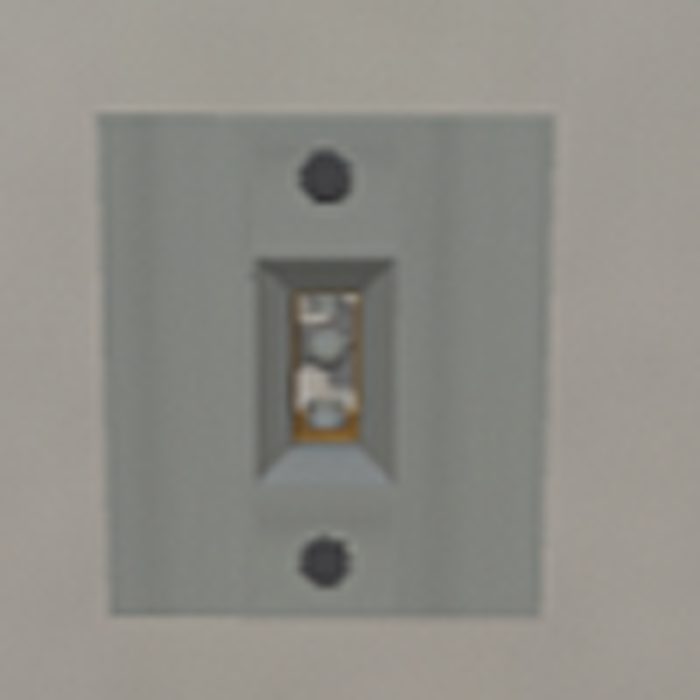

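```bash
python3 - <<'E'
from h import *
import pickle
f=pickle.load(open('w8.pkl','rb'))
g=lambda p,z: atz(f,230+(p[0]+.5)/7-.5,70+(p[1]+.5)/7-.5,z)
C=[g(p,.0995) for p in [(97,115),(555,115),(541,616),(111,616)]]; print([np.linalg.norm(C[i]-C[(i+1)%4]) for i in range(4)])
O=[g(p,.0995) for p in [(256,259),(395,259),(395,485),(256,485)]]; print([np.linalg.norm(O[i]-O[(i+1)%4]) for i in range(4)])
print('plate mid',np.mean(C,0),'slot mid',np.mean(O,0), 'screws',(g((325,177),.0995)+g((325,562),.0995))/2)
d=(C[3]+C[2]-C[0]-C[1]); print('yaw y',np.degrees(np.arctan2(-d[0],d[1])))
d=g((325,562),.0995)-g((325,177),.0995); print('yaw screws',np.degrees(np.arctan2(-d[0],d[1])))
P,D=ray(f,(97+111)/14,0)
# expected key points
o=arm.observe(); M=R.from_rotvec(o['tcp_rot']).as_matrix(); p=o['eef_pos']
for y in (-.005,.005):
  for h in (.0234+.0105,.0234+.027,.0234+.032):
    for x in (-.002,.002): print(y,h,x,np.round(proj(f,p+M@np.array([x,y,h])),1))
for y,h in [(-.014,.0234-.036),(-.014,.0234),(.014,.0234-.036)]: print('head',y,h,np.round(proj(f,p+M@np.array([0,y,h])),1))
E
```

```text
[np.float64(0.037995056847848076), np.float64(0.041790871465798664), np.float64(0.037773746408058494), np.float64(0.04179232852407915)]
[np.float64(0.011718642623653925), np.float64(0.018867999477973307), np.float64(0.012025343436788011), np.float64(0.018868749137127803)]
plate mid [0.56937554 0.01880484 0.0995    ] slot mid [0.56942874 0.01886266 0.0995    ] screws [0.56947477 0.01887792 0.0995    ]
yaw y -10.018878443957302
yaw screws -10.025585393831934
-0.005 0.0339 -0.002 [274.2 255. ]
-0.005 0.0339 0.002 [282.7 255. ]
-0.005 0.0504 -0.002 [274.5 241.4]
-0.005 0.0504 0.002 [282.3 241.4]
-0.005 0.055400000000000005 -0.002 [274.6 237.7]
-0.005 0.055400000000000005 0.002 [282.2 237.7]
0.005 0.0339 -0.002 [274.3 274.2]
0.005 0.0339 0.002 [282.6 274.2]
0.005 0.0504 -0.002 [274.6 259.2]
0.005 0.0504 0.002 [282.3 259.2]
0.005 0.055400000000000005 -0.002 [274.7 255.1]
0.005 0.055400000000000005 0.002 [282.2 255.1]
head -0.014 -0.012599999999999997 [278.6 288.4]
head -0.014 0.0234 [278.5 246.3]
head 0.014 -0.012599999999999997 [278.5 356.2]
```

Call:
{"api": "carry_out", "payload": {
  "moves": [
    [-1,-0.38,-2.36,0,0],
    [-1,-0.38,-2.36,-0.8,0],
    [-1,-0.38,-2.36,-1.4,0],
    [-1,-0.38,-2.36,-1.4,0],
    [-1,-0.38,-2.36,-1.4,0]
  ]
}}

```text
t: 7.38
eef_pos: [0.5693, 0.0209, 0.1663]
tcp_rot: [0.269, 3.13, 0.0]
ft_force: [0.5, 0.4, 0.7]
width: 0.1
```

```bash
python3 - <<'E'
from h import *
import pickle
pose(); f=cam('wrist','w9.png'); crop(f,230,200,330,300,6,'w9b.png'); s=cam('side'); crop(s,230,140,330,240,6,'s9.png');pose()
E
```

```text
t 7.38 p [0.5693 0.0209 0.1663] yaw 170.17 w 0.100 F [0.5 0.4 0.7] T [-0.04 -0.03  0.  ] q [-0.09  0.43 -0.17  0.97  0.   -1.49]
t 7.47 p [0.5694 0.0209 0.1665] yaw 170.17 w 0.097 F [-0.2  0.3 -1.5] T [-0.02 -0.    0.04] q [-0.09  0.43 -0.17  0.97  0.   -1.49]
```

View pics/w9b.png

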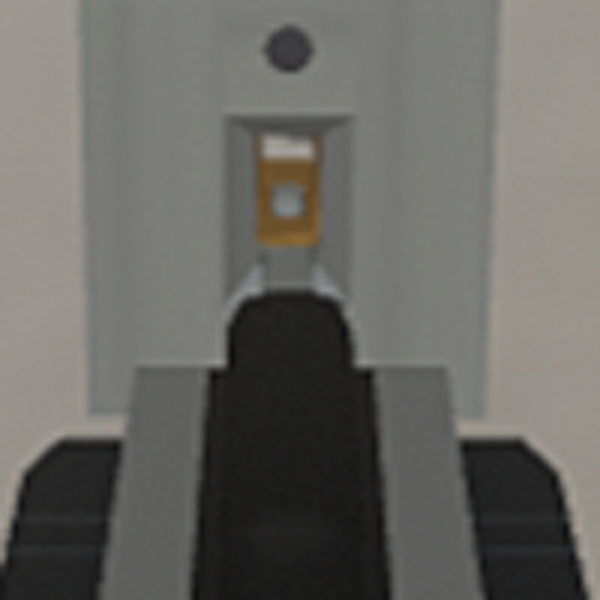

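View pics/s9.png

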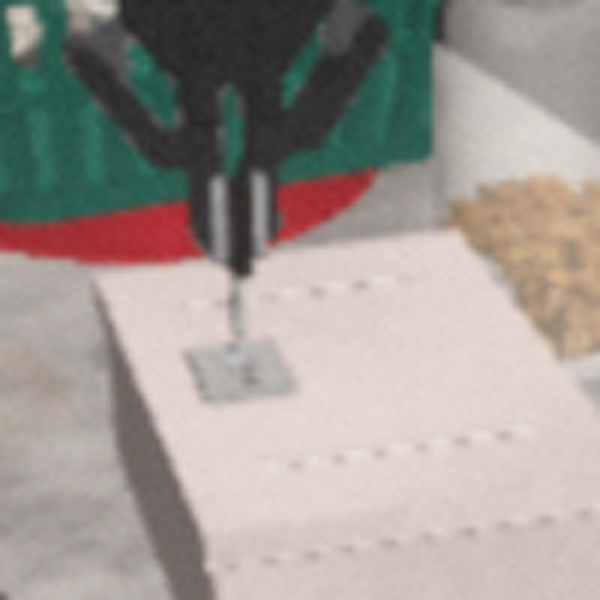

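Call:
{"api": "carry_out", "payload": {
  "moves": [
    [-1,0,-0.06,0,0],
    [-1,0,-0.06,-0.3,0],
    [-1,0,-0.06,-0.5,0],
    [-1,0,-0.06,-0.65,0],
    [-1,0,-0.06,-0.75,0]
  ]
}}

```text
t: 8.1
eef_pos: [0.5688, 0.0191, 0.1468]
tcp_rot: [-0.27, -3.13, -0.0]
ft_force: [0.2, 0.7, -0.3]
width: 0.1
```

```bash
python3 - <<'E'
from h import *
pose()
E
```

```text
t 8.10 p [0.5688 0.0191 0.1468] yaw 170.14 w 0.100 F [ 0.2  0.7 -0.3] T [ 0.01  0.04 -0.04] q [-0.09  0.45 -0.2   0.93  0.   -1.49]
```

Call:
{"api": "carry_out", "payload": {
  "moves": [
    [-1,0,0,-0.12,0],
    [-1,0,0,-0.24,0],
    [-1,0,0,-0.36,0],
    [-1,0,0,-0.48,0]
  ]
}}

```text
t: 8.6
eef_pos: [0.569, 0.019, 0.135]
tcp_rot: [0.27, 3.13, -0.0]
ft_force: [-0.4, -1.8, 2.1]
width: 0.097
```

```bash
python3 - <<'E'
from h import *
pose()
E
```

```text
t 8.60 p [0.569 0.019 0.135] yaw 170.14 w 0.097 F [-0.4 -1.8  2.1] T [-0.42  0.11  0.02] q [-0.09  0.46 -0.21  0.9  -0.   -1.49]
```

Call:
{"api": "carry_out", "payload": {
  "moves": [
    [-1,0,0,-0.12,0],
    [-1,0,0,-0.24,0],
    [-1,0,0,-0.36,0],
    [-1,0,0,-0.48,0]
  ]
}}

```text
t: 9.1
eef_pos: [0.5697, 0.0193, 0.1239]
tcp_rot: [0.27, 3.128, 0.001]
ft_force: [-0.4, 0.3, 7.8]
width: 0.093
```

```bash
python3 - <<'E'
from h import *
pose()
f=cam('wrist','w10.png'); crop(f,200,200,350,400,4,'w10b.png')
E
```

```text
t 9.10 p [0.5697 0.0193 0.1239] yaw 170.14 w 0.093 F [-0.4  0.3  7.8] T [-0.06  0.09 -0.07] q [-0.09  0.47 -0.23  0.87  0.   -1.49]
```

View pics/w10b.png

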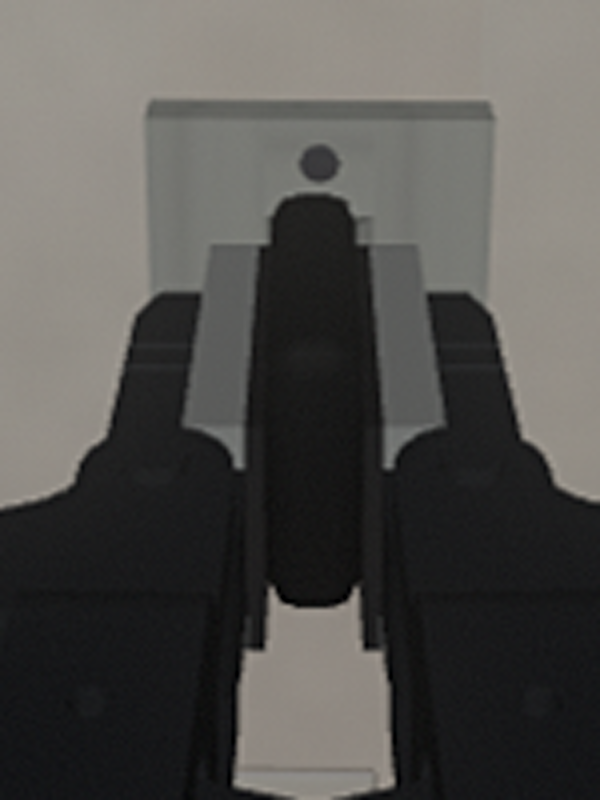

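Call:
{"api": "carry_out", "payload": {
  "moves": [
    [-1,0,0,-0.06,0],
    [-1,0,0,-0.12,0],
    [-1,0,0,-0.12,0]
  ]
}}

```text
t: 9.52
eef_pos: [0.5697, 0.0193, 0.1225]
tcp_rot: [0.269, 3.127, 0.001]
ft_force: [-6.9, 0.6, 25.5]
width: 0.097
```

```bash
python3 - <<'E'
from h import *
pose()
E
```

```text
t 9.53 p [0.5697 0.0193 0.1225] yaw 170.15 w 0.097 F [-6.9  0.6 25.5] T [0.17 1.38 0.03] q [-0.09  0.47 -0.23  0.87  0.   -1.49]
```

Call:
{"api": "carry_out", "payload": {
  "moves": [
    [-1,0,0,-0.04,0.3],
    [-1,0,0,-0.06,-0.3],
    [-1,0,0,-0.08,0.0],
    [-1,0,0,-0.08,0.0]
  ]
}}

```text
t: 10.02
eef_pos: [0.5703, 0.0192, 0.1222]
tcp_rot: [0.269, 3.126, 0.001]
ft_force: [-10.6, 0.7, 42.4]
width: 0.097
```

```bash
python3 - <<'E'
from h import *
import pickle
pose()
s=cam('side'); crop(s,245,150,315,220,9,'s11.png'); pickle.dump(s,open('s11.pkl','wb'))
for z in (.0995,.1355): print((proj(s,[.5694,.0189,z])-[245,150]+.5)*9)
E
```

```text
t 10.03 p [0.5703 0.0192 0.1222] yaw 170.18 w 0.097 F [-10.6   0.7  42.4] T [ 0.23  2.59 -0.12] q [-0.09  0.47 -0.23  0.86  0.   -1.49]
[227.84684622 459.32270618]
[223.24775483 341.18557845]
```

View pics/s11.png

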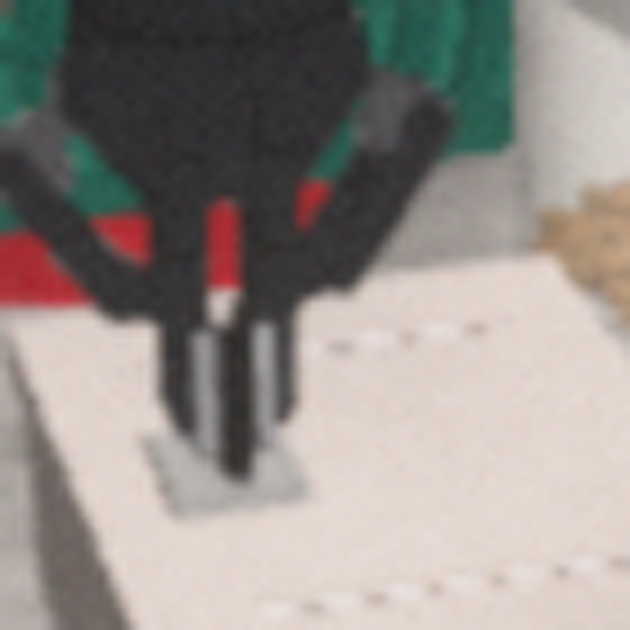

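Call:
{"api": "carry_out", "payload": {
  "moves": [
    [-1,-0.02,0,0.1,0],
    [-1,-0.02,0,0.1,-0.5],
    [-1,-0.02,0,0.1,-1.2],
    [-1,-0.02,0,0.1,-2],
    [-1,-0.02,0,0.1,-2]
  ]
}}

```text
t: 10.7
eef_pos: [0.5697, 0.0192, 0.1225]
tcp_rot: [0.704, 3.058, 0.001]
ft_force: [-2.9, -0.1, 18.4]
width: 0.095
```

```bash
python3 - <<'E'
from h import *
pose()
E
```

```text
t 10.70 p [0.5697 0.0192 0.1225] yaw 154.06 w 0.095 F [-2.9 -0.1 18.4] T [ 0.11  0.56 -0.03] q [-0.09  0.47 -0.23  0.87  0.   -1.21]
```

Call:
{"api": "carry_out", "payload": {
  "moves": [
    [-1,0,0,0,-0.9],
    [-1,0,0,0,-1.8],
    [-1,0,0,0,-2.7],
    [-1,0,0,0,-3.6],
    [-1,0,0,0,-4.5]
  ]
}}

```text
t: 11.32
eef_pos: [0.5694, 0.0197, 0.1225]
tcp_rot: [1.619, 2.69, 0.004]
ft_force: [-3.5, 1.4, 20.5]
width: 0.097
```

```bash
python3 - <<'E'
from h import *
pose()
E
```

```text
t 11.32 p [0.5694 0.0197 0.1225] yaw 117.94 w 0.097 F [-3.5  1.4 20.5] T [0.53 0.88 0.04] q [-0.09  0.47 -0.23  0.87  0.   -0.58]
```

Call:
{"api": "carry_out", "payload": {
  "moves": [
    [-1,0,0,0,-0.9],
    [-1,0,0,0,-1.8],
    [-1,0,0,0,-2.7],
    [-1,0,0,0,-3.6],
    [-1,0,0,0,-4.5]
  ]
}}

```text
t: 11.95
eef_pos: [0.5694, 0.0197, 0.1226]
tcp_rot: [2.371, 2.059, 0.005]
ft_force: [-3.9, 2.9, 20.5]
width: 0.096
```

```bash
python3 - <<'E'
from h import *
pose()
f=cam('wrist','w12.png')
E
```

```text
t 11.95 p [0.5694 0.0197 0.1226] yaw 81.94 w 0.096 F [-3.9  2.9 20.5] T [0.61 0.88 0.13] q [-0.09  0.47 -0.23  0.87  0.    0.05]
```

View pics/w12.png

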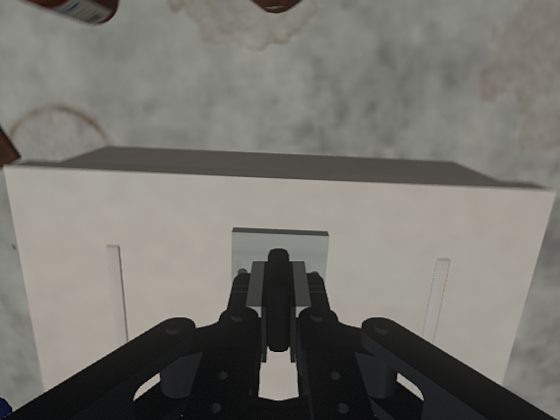

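Call:
{"api": "carry_out", "payload": {
  "moves": [
    [-1,0,0,0,-0.4],
    [-1,0,0,0,-0.8],
    [-1,0,0,0,-0.8]
  ]
}}

```text
t: 12.38
eef_pos: [0.5694, 0.0197, 0.1226]
tcp_rot: [2.479, 1.928, 0.005]
ft_force: [-3.1, 3.4, 19.2]
width: 0.1
```

```bash
python3 - <<'E'
from h import *
pose()
E
```

```text
t 12.38 p [0.5694 0.0197 0.1226] yaw 75.73 w 0.100 F [-3.1  3.4 19.2] T [0.64 0.85 0.11] q [-0.09  0.47 -0.23  0.87  0.    0.15]
```

Call:
{"api": "carry_out", "payload": {
  "moves": [
    [-1,0,0,0,-0.4],
    [-1,0,0,0,-0.8],
    [-1,0,0,0,-0.8]
  ]
}}

```text
t: 12.75
eef_pos: [0.5694, 0.0197, 0.1226]
tcp_rot: [2.583, 1.786, 0.005]
ft_force: [-2.9, 2.6, 21.0]
width: 0.095
```

```bash
python3 - <<'E'
from h import *
pose()
E
```

```text
t 12.75 p [0.5694 0.0197 0.1226] yaw 69.33 w 0.095 F [-2.9  2.6 21. ] T [0.54 0.9  0.09] q [-0.09  0.47 -0.23  0.87  0.    0.27]
```

```bash
python3 - <<'E'
from h import *
f=cam('wrist'); crop(f,200,200,350,400,4,'w13.png')
E
```

```text
(no output)
```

View pics/w13.png

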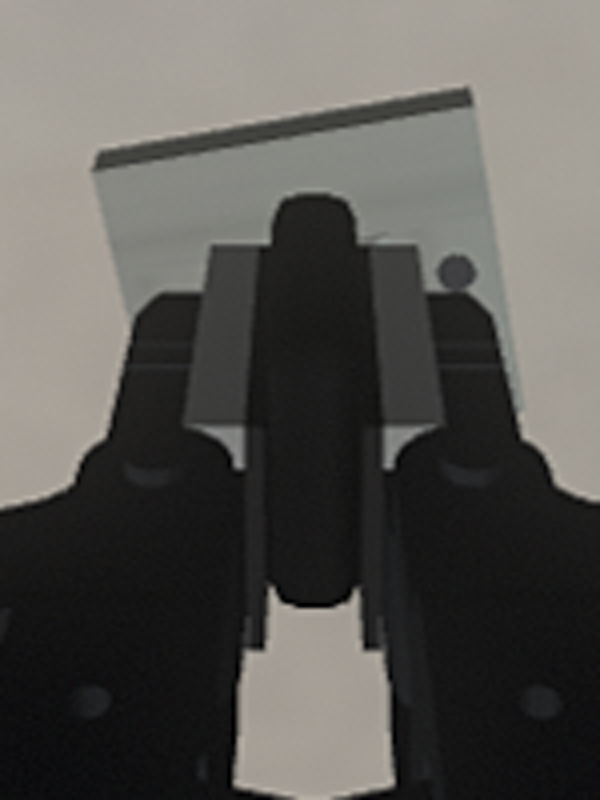

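Call:
{"api": "carry_out", "payload": {
  "moves": [
    [-1,0,0,0,-0.3],
    [-1,0,0,0,-0.6],
    [-1,0,0,0,-0.6]
  ]
}}

```text
t: 13.18
eef_pos: [0.5695, 0.0197, 0.1226]
tcp_rot: [2.656, 1.677, 0.005]
ft_force: [-3.5, 2.7, 18.9]
width: 0.095
```

```bash
python3 - <<'E'
from h import *
pose()
E
```

```text
t 13.18 p [0.5695 0.0197 0.1226] yaw 64.55 w 0.095 F [-3.5  2.7 18.9] T [0.61 0.86 0.13] q [-0.09  0.47 -0.23  0.87  0.    0.35]
```

Call:
{"api": "carry_out", "payload": {
  "moves": [
    [-1,0,0,0,-0.3],
    [-1,0,0,0,-0.6],
    [-1,0,0,0,-0.6]
  ]
}}

```text
t: 13.55
eef_pos: [0.5695, 0.0198, 0.1226]
tcp_rot: [2.723, 1.565, 0.005]
ft_force: [-3.7, 3.1, 19.7]
width: 0.095
```

```bash
python3 - <<'E'
from h import *
pose()
E
```

```text
t 13.55 p [0.5695 0.0198 0.1226] yaw 59.76 w 0.095 F [-3.7  3.1 19.7] T [0.65 0.79 0.3 ] q [-0.09  0.47 -0.23  0.87  0.    0.43]
```

Call:
{"api": "carry_out", "payload": {
  "moves": [
    [-1,0,0,0,-0.2],
    [-1,0,0,0,-0.2]
  ]
}}

```text
t: 13.8
eef_pos: [0.5696, 0.0197, 0.1226]
tcp_rot: [2.745, 1.527, 0.005]
ft_force: [-3.1, 2.8, 19.3]
width: 0.098
```

```bash
python3 - <<'E'
from h import *
pose()
f=cam('wrist'); crop(f,200,200,350,400,4,'w14.png')
E
```

```text
t 13.80 p [0.5696 0.0197 0.1226] yaw 58.17 w 0.098 F [-3.1  2.8 19.3] T [0.64 0.63 0.21] q [-0.09  0.47 -0.23  0.87  0.    0.46]
```

View pics/w14.png

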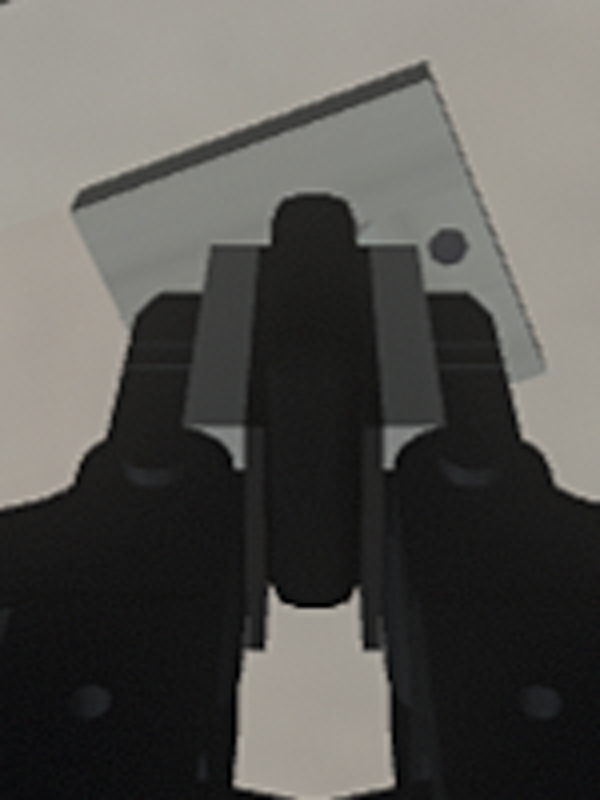

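Call:
{"api": "carry_out", "payload": {
  "moves": [
    [-1,0,0,0,-0.5],
    [-1,0,0,0,-0.5]
  ]
}}

```text
t: 14.1
eef_pos: [0.5697, 0.0198, 0.1226]
tcp_rot: [2.797, 1.43, 0.005]
ft_force: [-3.0, 2.4, 18.9]
width: 0.098
```

```bash
python3 - <<'E'
from h import *
for i in range(4):
    pose(); cam('side')
pose()
f=cam('wrist'); crop(f,200,200,350,400,4,'w15.png')
E
```

```text
t 14.10 p [0.5697 0.0198 0.1226] yaw 54.15 w 0.098 F [-3.   2.4 18.9] T [0.58 0.59 0.38] q [-0.09  0.47 -0.23  0.87  0.    0.53]
t 14.15 p [0.5697 0.0197 0.1226] yaw 54.19 w 0.100 F [-1.8  2.3 18.8] T [0.59 0.58 0.33] q [-0.09  0.47 -0.23  0.87  0.    0.53]
t 14.20 p [0.5697 0.0197 0.1226] yaw 54.20 w 0.097 F [-2.8  1.1 18.9] T [0.63 0.65 0.33] q [-0.09  0.47 -0.23  0.87  0.    0.53]
t 14.25 p [0.5697 0.0198 0.1226] yaw 54.20 w 0.094 F [-2.8  2.1 18.4] T [0.6  0.58 0.38] q [-0.09  0.47 -0.23  0.87  0.    0.53]
t 14.30 p [0.5697 0.0197 0.1226] yaw 54.20 w 0.098 F [-3.7  2.6 19. ] T [0.6  0.59 0.35] q [-0.09  0.47 -0.23  0.87  0.    0.53]
```

View pics/w15.png

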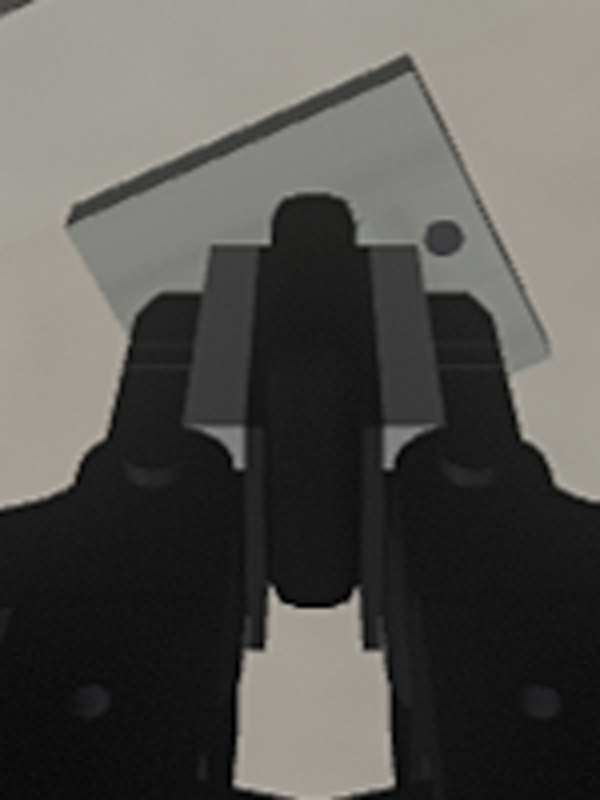

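Call:
{"api": "carry_out", "payload": {
  "moves": [
    [-1,0,0,0.05,0.4],
    [-1,0,0,0.1,0.8],
    [-1,0,0,0.1,0.8]
  ]
}}

```text
t: 14.72
eef_pos: [0.5694, 0.0197, 0.1231]
tcp_rot: [-2.713, -1.584, -0.003]
ft_force: [4.7, 2.6, -4.2]
width: 0.094
```

```bash
python3 - <<'E'
from h import *
pose()
for t in (.05,.1,.15,.2,.25,.3):
    dx=-.132*np.cos(t)+.0346*np.sin(t)+.132; dz=.132*np.sin(t)+.0346*np.cos(t)-.0346
    print(t,np.round(np.array([dx*.985,-dx*.174,dz])/.025,2), .174*np.sin(t))
E
```

```text
t 14.72 p [0.5694 0.0197 0.1231] yaw 60.57 w 0.094 F [ 4.7  2.6 -4.2] T [ 0.62 -1.21  0.12] q [-0.09  0.47 -0.23  0.87  0.    0.42]
0.05 [ 0.07 -0.01  0.26] 0.008696375453098029
0.1 [ 0.16 -0.03  0.52] 0.0173710144965481
0.15 [ 0.26 -0.05  0.77] 0.02600223505040626
0.2 [ 0.37 -0.07  1.02] 0.03456846355834065
0.25 [ 0.5  -0.09  1.26] 0.04304828891028699
0.3 [ 0.64 -0.11  1.5 ] 0.05142051595907308
```

Call:
{"api": "carry_out", "payload": {
  "moves": [
    [-1,0.04,0,0.16,0],
    [-1,0.07,-0.01,0.3,0],
    [-1,0.12,-0.02,0.43,0],
    [-1,0.16,-0.03,0.56,0],
    [-1,0.16,-0.03,0.56,0]
  ]
}}

```text
t: 15.35
eef_pos: [0.5704, 0.0192, 0.1363]
tcp_rot: [-2.71, -1.582, 0.005]
ft_force: [-3.2, 5.1, -5.7]
width: 0.094
```

```bash
python3 - <<'E'
from h import *
pose()
s=cam('side'); crop(s,230,140,345,240,7,'s16.png')
f=cam('wrist','w16.png')
E
```

```text
t 15.35 p [0.5704 0.0192 0.1363] yaw 60.55 w 0.094 F [-3.2  5.1 -5.7] T [1.43 0.78 0.08] q [-0.1   0.46 -0.2   0.91  0.    0.42]
```

View pics/s16.png

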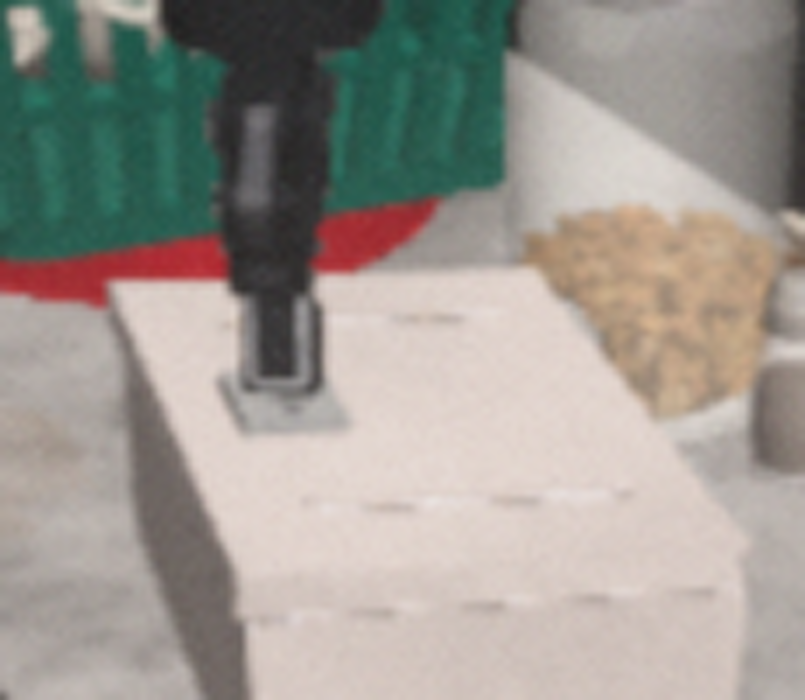

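View pics/w16.png

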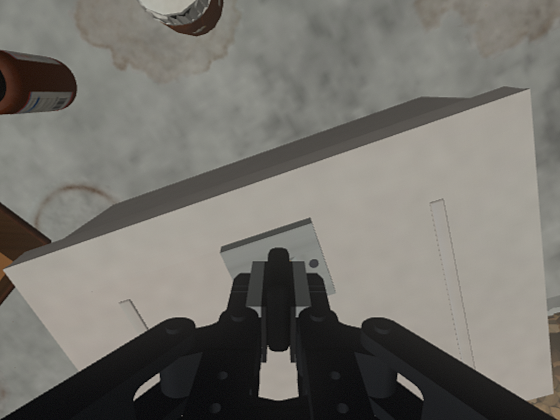

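Call:
{"api": "carry_out", "payload": {
  "moves": [
    [-1,0.05,-0.01,0.12,0],
    [-1,0.1,-0.02,0.25,0],
    [-1,0.16,-0.03,0.38,0],
    [-1,0.21,-0.04,0.5,0],
    [-1,0.21,-0.04,0.5,0]
  ]
}}

```text
t: 16.08
eef_pos: [0.5748, 0.0176, 0.1486]
tcp_rot: [-2.71, -1.582, 0.008]
ft_force: [-5.0, 3.0, -4.8]
width: 0.1
```

```bash
python3 - <<'E'
from h import *
pose()
f=cam('wrist'); crop(f,200,200,350,400,4,'w17.png')
E
```

```text
t 16.07 p [0.5748 0.0176 0.1486] yaw 60.53 w 0.100 F [-5.   3.  -4.8] T [0.67 1.42 0.21] q [-0.1   0.46 -0.17  0.94 -0.    0.42]
```

View pics/w17.png

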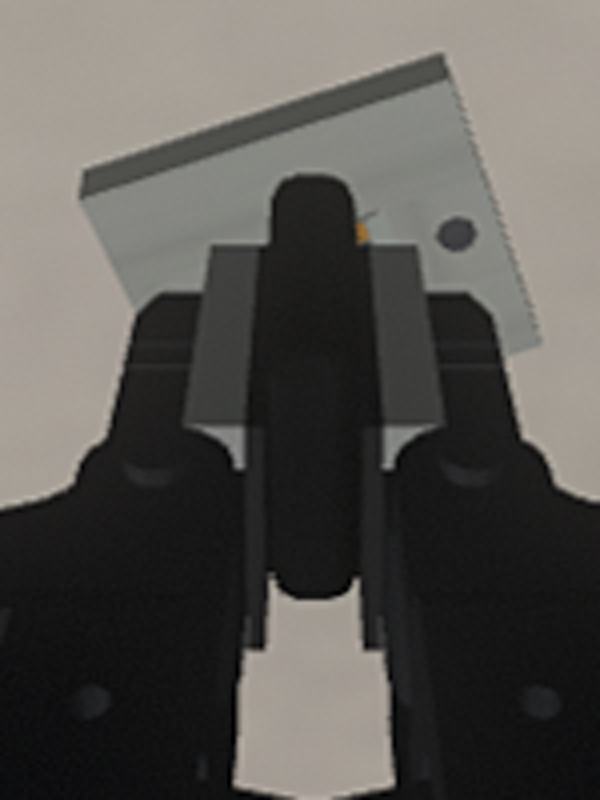

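Call:
{"api": "carry_out", "payload": {
  "moves": [
    [-1,0.06,-0.01,0.12,0],
    [-1,0.12,-0.02,0.24,0],
    [-1,0.18,-0.03,0.35,0],
    [-1,0.22,-0.04,0.42,0],
    [-1,0.22,-0.04,0.42,0]
  ]
}}

```text
t: 16.75
eef_pos: [0.5795, 0.0161, 0.1588]
tcp_rot: [-2.711, -1.581, 0.011]
ft_force: [-7.0, 0.7, -3.0]
width: 0.095
```

```bash
python3 - <<'E'
from h import *
import pickle
pose()
f=cam('wrist','w18.png'); pickle.dump(f,open('w18.pkl','wb')); s=cam('side'); crop(s,230,140,345,240,7,'s18.png'); pickle.dump(s,open('s18.pkl','wb'))
E
```

```text
t 16.75 p [0.5795 0.0161 0.1588] yaw 60.51 w 0.095 F [-7.   0.7 -3. ] T [0.03 2.11 0.16] q [-0.1   0.46 -0.14  0.98 -0.    0.42]
```

View pics/w18.png

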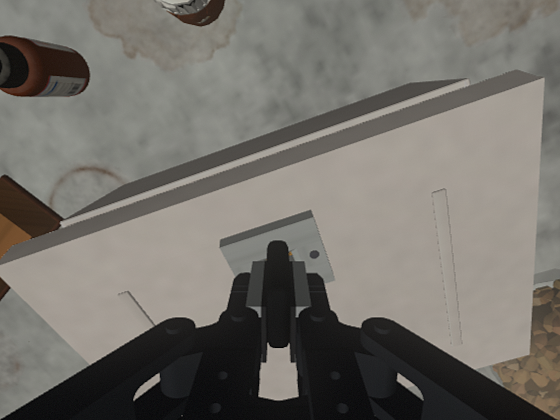

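View pics/s18.png

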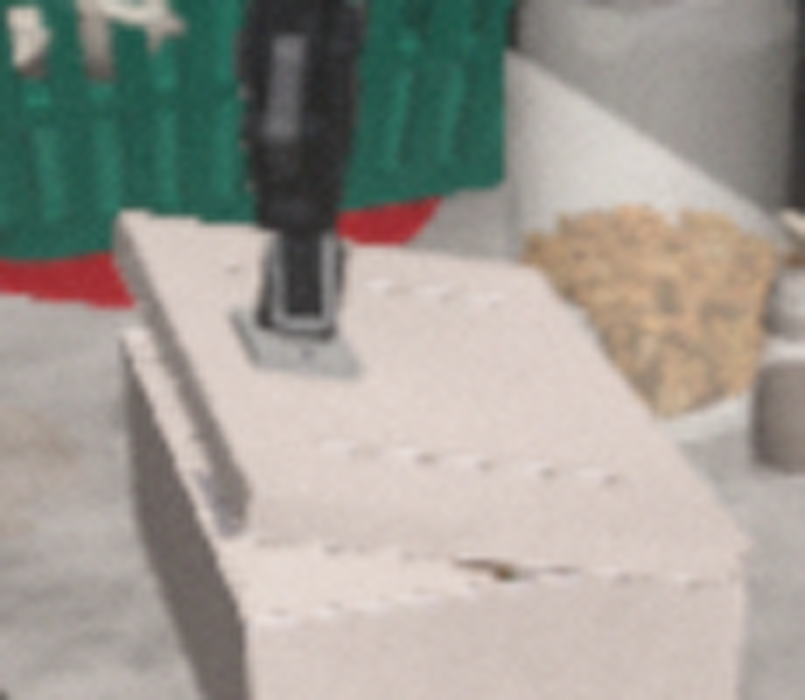

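```bash
python3 - <<'E'
from h import *
import pickle
s=pickle.load(open('s18.pkl','rb')); w=pickle.load(open('w18.pkl','rb'))
a=np.radians(-10.02); ex=np.array([np.cos(a),np.sin(a),0]); ey=np.array([-np.sin(a),np.cos(a),0]); ez=np.array([0,0,1])
H=np.array([.5694,.0189,0])+.132*ex+.09*ez
def P(x,y,z,t): return H+ex*(x*np.cos(t)+z*np.sin(t))+ey*y+ez*(-x*np.sin(t)+z*np.cos(t))
for t in (0,.22,.25,.28,.31,.34):
    r=[]
    for y in (-.117,.117):
        r.append(np.round((proj(s,P(-.174,y,.0035,t))-[230,140]+.5)*7)); r.append(np.round(proj(w,P(-.174,y,.0035,t))))
    for x,y in ((-.132-.019,.021),(-.132-.019,-.021),(-.132+.019,-.021)): r.append(np.round((proj(s,P(x,y,.0095,t))-[230,140]+.5)*7))
    print(t,round(.174*np.sin(t),4),*r)
E
```

```text
0 0.0 [239. 624.] [ 48. 219.] [109. 324.] [475.  66.] [218. 409.] [243. 461.] [349. 446.]
0.22 0.038 [249. 517.] [  3. 256.] [115. 233.] [526.  73.] [229. 324.] [255. 374.] [361. 382.]
0.25 0.043 [252. 503.] [ -3. 263.] [118. 220.] [536.  75.] [232. 313.] [258. 362.] [363. 373.]
0.28 0.0481 [256. 488.] [-10. 271.] [121. 207.] [545.  79.] [236. 301.] [262. 350.] [367. 364.]
0.31 0.0531 [261. 473.] [-16. 280.] [124. 195.] [555.  83.] [240. 290.] [266. 338.] [370. 355.]
0.34 0.058 [266. 458.] [-23. 289.] [128. 182.] [566.  88.] [244. 278.] [271. 326.] [374. 347.]
```

Call:
{"api": "carry_out", "payload": {
  "moves": [
    [-1,0.02,0,0.07,0],
    [-1,0.04,-0.01,0.14,0],
    [-1,0.04,-0.01,0.14,0],
    [-1,0.04,-0.01,0.14,0]
  ]
}}

```text
t: 17.35
eef_pos: [0.5806, 0.0158, 0.1622]
tcp_rot: [-2.711, -1.581, 0.011]
ft_force: [-7.2, -0.1, -6.4]
width: 0.095
```

```bash
python3 - <<'E'
from h import *
import pickle
pose()
f=cam('wrist','w19.png'); pickle.dump(f,open('w19.pkl','wb')); s=cam('side'); crop(s,230,140,345,240,7,'s19.png'); pickle.dump(s,open('s19.pkl','wb')); t=cam('top','t19.png')
E
```

```text
t 17.35 p [0.5806 0.0158 0.1622] yaw 60.51 w 0.095 F [-7.2 -0.1 -6.4] T [-0.04  2.03  0.11] q [-0.1   0.46 -0.13  0.98 -0.    0.42]
```

View pics/w19.png

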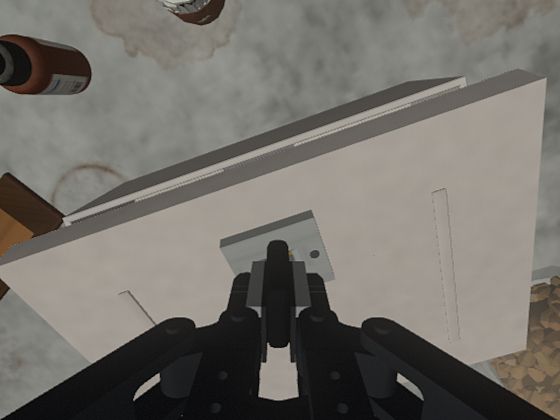

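View pics/s19.png

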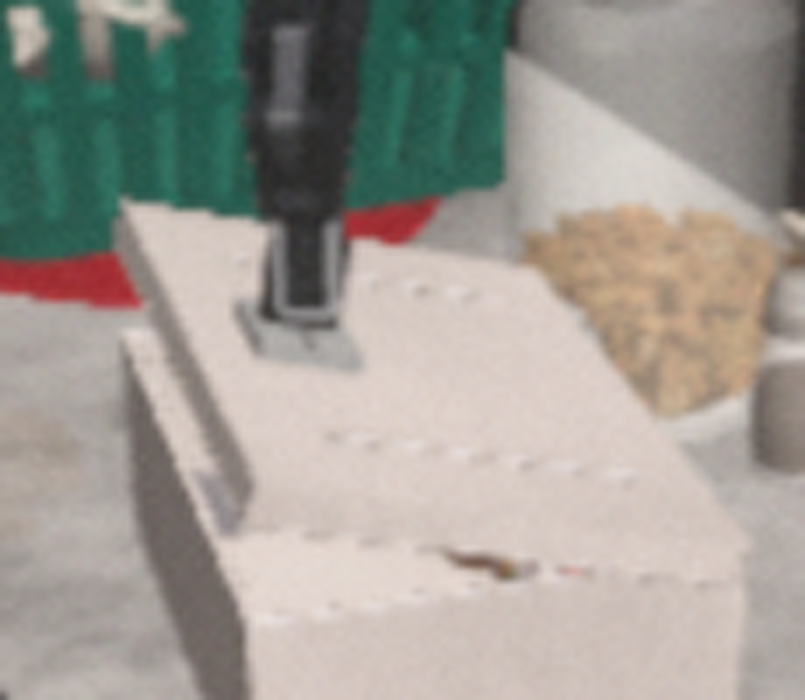

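View pics/t19.png

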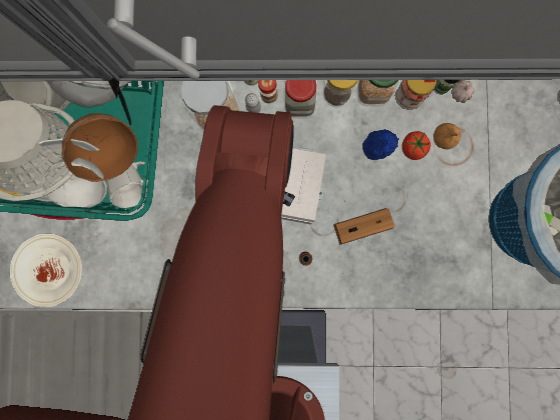

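Call:
{"api": "carry_out", "payload": {
  "moves": [
    [-1,0,0,0.02,-0.2],
    [-1,0,0,0.02,-0.4],
    [-1,0,0,0.02,-0.4]
  ]
}}

```text
t: 17.88
eef_pos: [0.5806, 0.0154, 0.1627]
tcp_rot: [-2.755, -1.505, 0.012]
ft_force: [-7.1, -1.9, -5.3]
width: 0.093
```

```bash
python3 - <<'E'
from h import *
for i in range(4):
    pose(); f=cam('wrist')
crop(f,240,200,320,280,9,'w20.png'); cam('side','s20.png')
E
```

```text
t 17.88 p [0.5806 0.0154 0.1627] yaw 57.28 w 0.093 F [-7.1 -1.9 -5.3] T [-0.46  2.06  0.31] q [-0.1   0.46 -0.13  0.99 -0.    0.47]
t 17.93 p [0.5806 0.0154 0.1627] yaw 57.30 w 0.095 F [-7.  -1.7 -4.7] T [-0.49  2.    0.34] q [-0.1   0.46 -0.13  0.99 -0.    0.47]
t 17.98 p [0.5806 0.0154 0.1627] yaw 57.30 w 0.095 F [-7.1 -1.5 -4.6] T [-0.46  2.07  0.4 ] q [-0.1   0.46 -0.13  0.99 -0.    0.47]
t 18.02 p [0.5806 0.0154 0.1626] yaw 57.31 w 0.097 F [-6.6 -1.4 -5.6] T [-0.44  2.06  0.29] q [-0.1   0.46 -0.13  0.99 -0.    0.47]
```

View pics/w20.png

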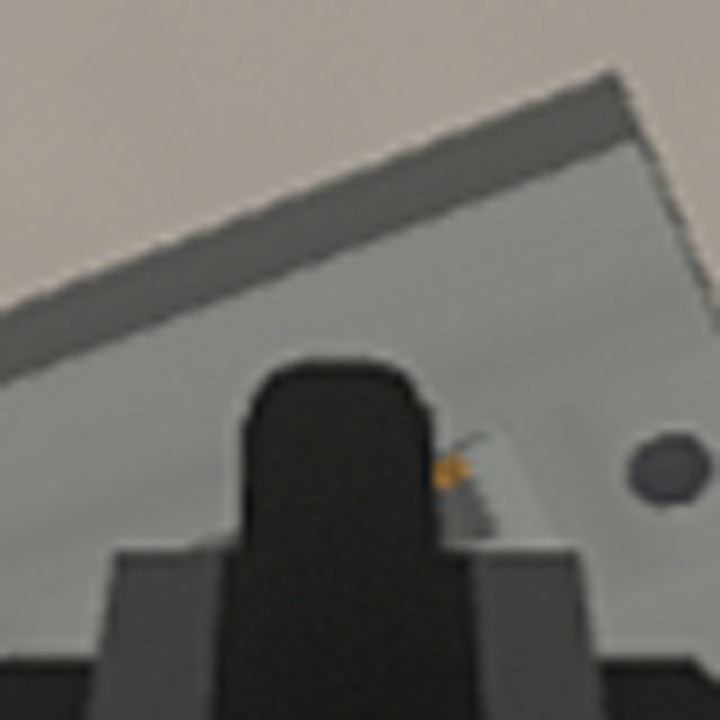

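View pics/s20.png

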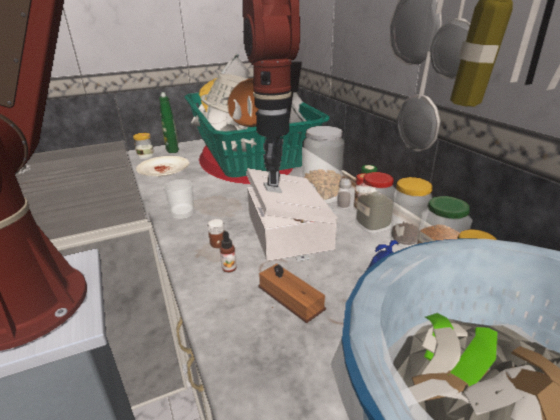

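Call:
{"api": "carry_out", "payload": {
  "moves": [
    [-1,0,0,0,0],
    [-1,0,0,0,0],
    [-1,0,0,0,0],
    [-1,0,0,0,0]
  ]
}}

```text
t: 18.62
eef_pos: [0.5806, 0.0154, 0.1627]
tcp_rot: [-2.755, -1.505, 0.012]
ft_force: [-6.9, -2.6, -4.9]
width: 0.094
```

```bash
python3 - <<'E'
from h import *
pose(); s=cam('side'); crop(s,230,140,345,240,7,'s21.png')
E
```

```text
t 18.62 p [0.5806 0.0154 0.1627] yaw 57.31 w 0.094 F [-6.9 -2.6 -4.9] T [-0.46  2.05  0.32] q [-0.1   0.46 -0.13  0.99 -0.    0.47]
```

View pics/s21.png

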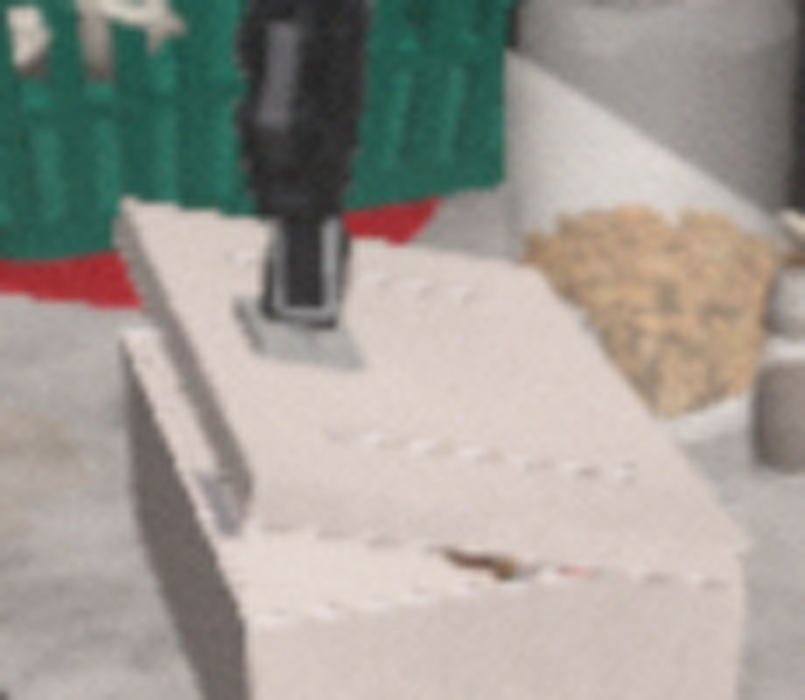

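The picture shows the lid steady, with its front corner near (250,490) in the crop and the far corner near (125,200). The key is still between the pads and nothing has drifted, so I am handing in.

```bash
python3 - <<'E'
from h import *
print(arm.close_job())
E
```

```text
the job is handed in; nothing more can be done
None
```

The job is done and handed in at about 18.7 s of the 54 s allowed. I took the square-headed key from the block and pushed it home in the lock. I turned it clockwise to the stop with the lid shut, then lifted the lid by the key and held it there.

**Last checks**
- **Insertion:** the key met a firm stop at 42 N with the tool at 122.2 mm, against 122.9 mm predicted for the shoulder on the plate.
- **Turn:** the gripper turned about 113° from the insertion direction. The torque stayed near 0.1 N m until about 106°, then rose to 0.33 N m. I read that as the plug resting on its stop after the blade's play in the slot. I could not see the plug's angle directly.
- **Lid:** the front edge is up about 4.9 cm. The separate image points put the lid angle between 0.275 and 0.30 rad, which is 4.7 to 5.1 cm.
- **Holding:** pose, force and grip did not drift over the last 0.7 s. There is a steady sideways force of about 7 N on the tool.
- **Surroundings:** in the side view the small round key is still in the block, and the glass and both bottles look untouched.

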